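# Close the air filter with its lid and wing nut

### The job

Close the air filter of the measuring machine: put the yellow lid on the leaning blue drum so that its slot passes over the brass wing nut and the lid sits fully home, flat on the rim, then spin the wing nut clockwise down its stud until it is snug on the lid, and let go. Leave the other things on the bench standing where they are.

Things in the scene. Friction and masses are not known exactly. Their poses are not given: they have to be found in the camera images.
- drum_seat (a point): Rim centre of the fixed, open blue drum, on its axis, 135 mm above the bench. z: along the stud, up and out, leaning 30 degrees from vertical; x up the slope; y level. The rim is 130 mm across and widens in a 7 mm high cone to 140 mm; drum 56 mm deep. The lid's plate rests on this rim. A 10 mm stud on the axis carries the wing nut.
- wing_nut (a joint): Turn of the brass wing nut, rad; grows clockwise seen from above (tightening), starts at 0 to 0.95. It comes down 16 mm a turn: its flat foot is 18 mm above the rim plane at 0 and 6 mm at 4.7, where it meets the top of the seated lid. Snug is about 0.1 to 0.3 rad beyond. It turns with 0.05 N m, stiffer as it bears, and stays where left; stop at 6.2.
- nut_grip (a point): Centre of the wing nut, on the stud's axis, 34 mm above its flat foot; turns and comes down with the nut. z up the stud, x along the two wings, y across. The nut is 62 mm long, 10 mm thick (15 mm at its round hub, up to 30 mm above the foot), 48 mm high; above 40 mm the middle is open between the wings. Grip it across its thickness (y).
- nut_thread: The wing nut and its thread as one part; origin on the stud's axis in the plane of the nut's flat foot; z up the stud; does not turn.
- lid_centre (a point): Centre of the yellow lid, on the underside of its 6 mm plate; meets drum_seat when seated. z out of its top, x along its slot (70 mm by 19 mm, through the middle: the nut passes only with lid x along the wings, either way round). 152 mm across, about 0.25 kg; skirt 12 mm down from here, 2.5 mm play round the drum. Starts flat on the mat, skirt down, any yaw.
- lid_grip_a (a point): Grip point on the black upright grip at the lid's +y side, 58 mm from the lid's axis and 28 mm above lid_centre's plane; axes as the lid's. A plate 46 mm along x, 10 mm thick along y, its top 40 mm and its foot 6 mm above lid_centre's plane (34 mm above the lid's top). Pinch it across its thickness, along lid y.
- lid_grip_b (a point): The same grip on the lid's -y side.
- mat: Black rubber mat 160 x 160 x 3 mm, fixed to the bench, under the lid at the start; origin at the centre of its underside. The machine's dark casing (300 mm high) stands behind it from about x = 0.65 on, so the lid's grip nearer the robot has more room.
- grease_tub: White tub 76 mm across, 58 mm high, close beside the lid and may stand in the way of one grip; origin at the centre of its foot. Leave it.
- swab_box: White and pink carton 47 x 159 x 40 mm, lying between the mat and the drum; origin at the centre of its underside. Leave it.
- spray_can: Spray can 66 mm across, 225 mm high, towards the back; origin at the centre of its foot. Leave it.
- steel_beaker: Steel beaker 70 mm across, 82 mm high, at the right; origin at the centre of its foot. Leave it.
Mind the look-alikes: they are no part of the job. There is more than one size of the part that bears lid_centre; the job needs the larger.

How it is judged:
By the outcome, as a careful person would: the job done as asked, in the order asked, and still so for the second after the job is handed in, with the robot touching nothing.
It also fails if it takes over 72 s, if anything falls off the work surface, if the arm or the gripper's body presses on something with over 40 N, if the wrist force passes 120 N, or if a joint passes its speed limit or range.

### The arm

A 6-joint arm with a two-finger parallel gripper is mounted at the origin on a cart in front of the work surface, level with it; the furniture and walls round the work are solid. World frame = base frame: x ahead of the robot, y to its left, z up, the work surface at z = 0. Lengths are in m, angles in rad, forces in N, time in s.
With the tool pointing down it reaches from about 0.25 to 0.775 m from the base axis. Payload 4 kg.
Tool frame: the origin (TCP) lies midway between the tips of the shut fingers; the grasp point (between the pads) lies 19 mm behind it (robot.tcp_to_grasp is the distance from the TCP to the grasp point, in m); z points along the fingers, y is the line along which they close (so a half turn about z gives the same grasp; the last joint's range is limited). The gripper opens to 94 mm and grips with 3 to 60 N. Pads are 16 mm wide; open, the fingers measure 119 mm over their backs; the gripper's body (75 mm by 177 mm) begins 78 mm behind the grasp point.
Start: joints at [-1.225, 0.087, 1.371, -0, 1.684, -0.103], TCP at [0.239, -0.496, 0.206] pointing down, gripper open.
Joint ranges: [-3.1, 3.1], [-0.76, 2.03], [0.27, 2.55], [-1.08, 4.22], [0.17, 2.65], [-2.57, 2.57]. Speed limits (rad/s): [2.79, 2.79, 3.14, 3.14, 3.14, 3.14].

### API

Orientations are given as [roll, pitch, yaw] about the fixed x, y, z axes, in that order (R = Rz(yaw) Ry(pitch) Rx(roll)).
In Python, from bench import robot, viewer gives the robot as it stands. The module is installed in compiled form; this text tells all that it offers.
- The arm moves only by the shell command python3 -m handwheel 'ROWS' [OPENING]. ROWS is JSON, a list of rows, each a list of 6 numbers: the shift along the tool's x, y, z in units of 0.2 m (1.0 is 0.2 m), then the turn, a rotation vector about the tool's x, y, z in units of 30 degrees (1.0 is 30 degrees). In form: [[x, y, z, wx, wy, wz], ...]. A call has 1 to 10 rows; each row is the pose to reach, as a shift and turn from the pose commanded when the call began, along the tool's axes at that moment; what a row does not reach only later rows make up. A row lasts 1/12 s, in which the tool goes at most 41.7 mm and 7.16 degrees, less where a joint would pass 70% of its speed; a pose out of reach is approached as far as the arm can. A call with a number of a shift or a turn outside -1 to 1 is refused whole. A call with a gripper value outside its range is refused whole. OPENING is the gripper's target within -1 to 1 (shut at 1, half-way at 0, fully open at -1), set as the call begins (- or left out, the last holds). The fingers move at their own pace and stop on an object; the grip force is fixed at half the most. Time passes only in rows, so rows that repeat a pose let the fingers close. It gives the time, the measured TCP pose, the force, the opening and the grip force at its end, in the units of the state.
- robot.get_obs(): the state, without advancing time (a new reading comes with each control period).
- viewer.snapshot(name): name is "side" or "top"; returns the picture (384x512x3 uint8, red, green, blue); there is no depth.
- viewer.calibration(name): a dict with "fx", "fy", "cx", "cy" (pixels), "k1" (the pictures are not rectified: a ray, as slopes to the right and down, at radius r is drawn at 1 + k1 r^2 times it, then the intrinsics apply), "R" (3x3) and "t" (3): a world point X has camera coordinates R X + t. Camera axes: x right, y down, z forward; pixel columns grow to the right and rows downward; lengths in m; the calibration is good to about 2 mm. A picture is of the moment at which its call begins. calibration takes no time and is no camera call.
- robot.close_job(): hands the job in; it is judged then, once.
The state is a dict: "time": time; "joint_positions": joint angles; "qvel": joint speeds; "joint_torque": joint torques, N m; "tool_pos": TCP position; "ee_rot": TCP orientation; "wrist_force": force on the tool from outside, world axes, zero at the start; "wrist_torque": the same for the moment, N m; "width": finger opening in m; "finger_force": force on a finger pad.
Only numpy, scipy, OpenCV 4.12 (cv2) and the standard library are available. Lean on these libraries where they do the work, as an engineer would, in place of code of your own. Each camera call takes 0.05 s, during which the arm holds its last target. There are 200 camera calls.

## Working session

There is one attempt and no reset: what is moved stays moved. The work goes in short steps, Python scripts to look and compute and a shell command to move; the robot and the scene stay as the last step left them, time stands still between calls to the robot, and variables do not carry over. Pictures are saved under pics/ and viewed, at most 10 in all, crops included, and the job is handed in when it is done.

```bash
mkdir -p pics; python3 - <<'E'
from bench import robot, viewer
import cv2
for n in("side","top"):
    im=viewer.snapshot(n); cv2.imwrite(f"pics/{n}0.png",im[:,:,::-1]); c=viewer.calibration(n); print(n,{k:(v if not hasattr(v,'tolist') else v.tolist()) for k,v in c.items()})
print(robot.get_obs())
E
```

```text
side {'fx': 450.8950740229397, 'fy': 450.8950740229397, 'cx': 254.64908844368753, 'cy': 193.2580779848567, 'k1': 0.003474904456406416, 'R': [[0.18857330770264458, -0.9820530612373177, -0.0034485557117239197], [-0.8530056593655718, -0.1620515811519042, -0.4961054627158164], [0.48664304445084816, 0.09649388561241051, -0.8682554217089746]], 't': [-0.13642995874479788, 0.4924204474755569, 1.2824594183794644]}
top {'fx': 388.16406077007105, 'fy': 388.16406077007105, 'cx': 251.90846110462493, 'cy': 187.30373096900072, 'k1': -0.08698861748056301, 'R': [[-0.0062606929539467905, -0.999716689553329, -0.022963979451936293], [-0.9974858525532914, 0.007864491236343203, -0.07042814589088066], [0.07058879287656143, 0.022465315624892367, -0.9972524915557262]], 't': [-0.035834664202956265, 0.521540560150213, 1.3546411348662555]}
{'time': 0.1, 'joint_positions': array([-1.22507015e+00,  8.78945664e-02,  1.37214224e+00, -4.03213901e-06,
        1.68361702e+00, -1.03094016e-01]), 'qvel': array([ 0.0007645 , -0.00207831, -0.00270901, -0.00072342, -0.00097277,
        0.00072791]), 'joint_torque': array([ 2.76885803e-03, -3.41252875e+01, -3.03302085e+01,  7.20906467e-02,
        3.03670310e-02, -9.77485638e-05]), 'tool_pos': array([ 0.23846763, -0.49503903,  0.20439404]), 'ee_rot': array([-3.13954202e+00, -2.08131195e-04,  4.48819527e-01]), 'wrist_force': array([ 0.21122649,  1.06366483, -0.82515258]), 'wrist_torque': array([ 0.02953794, -0.0433336 ,  0.01485226]), 'finger_force': 0.0, 'width': 0.09409016739844313}
```

View pics/side0.png

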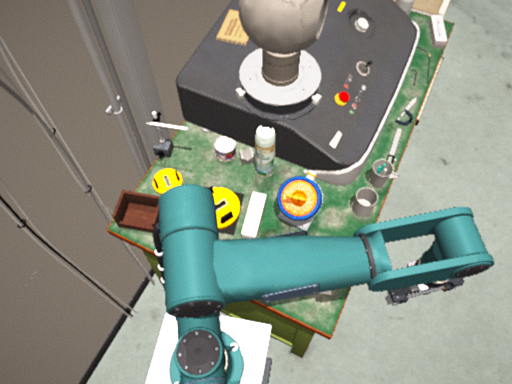

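View pics/top0.png

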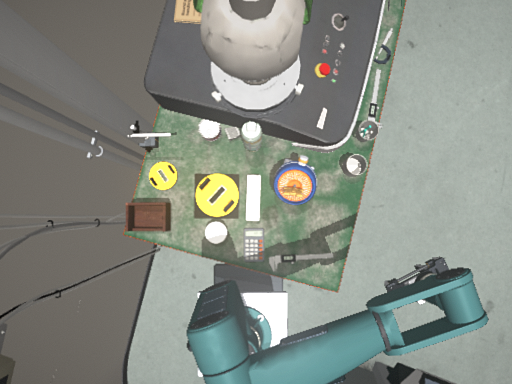

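The larger yellow lid is at top (217,195) on the black mat, with the smaller look-alike at (163,176). The drum is at (295,184). The white tub at (216,232) is beside the lid, and another white tub stands at (209,129). A close crop follows to check the choice.

```bash
python3 - <<'E'
import cv2,numpy as np
im=cv2.imread("pics/top0.png")
a=cv2.resize(im[140:260,140:340],None,fx=4,fy=4,interpolation=cv2.INTER_CUBIC)
cv2.imwrite("pics/crop0.png",a)
E
```

```text
(no output)
```

View pics/crop0.png

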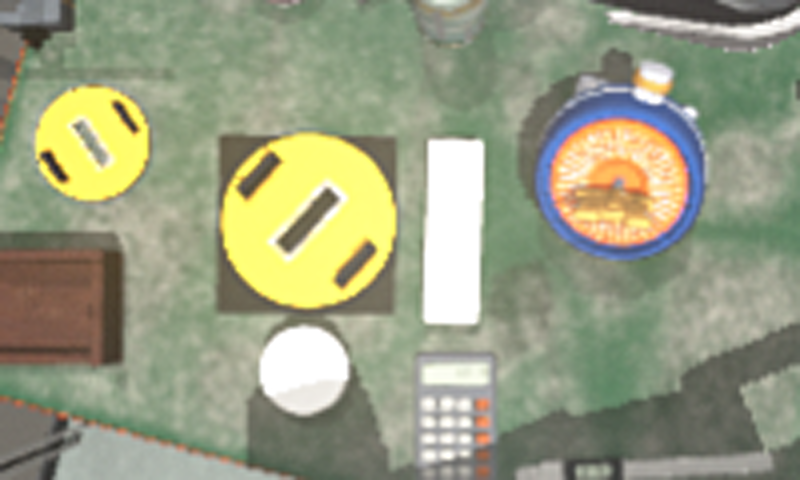

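The crop confirms it: the big lid is on the black mat with its slot running along the up-right diagonal. The lower-right grip at crop (356,264) is free, and the tub is at the lower left. Next I'll look closely at the drum in both views.

```bash
cat > h.py <<'E'
import cv2,numpy as np
from bench import robot,viewer
from scipy.spatial.transform import Rotation as Ro
def cal(n):
    c=viewer.calibration(n); return np.array([[c['fx'],0,c['cx']],[0,c['fy'],c['cy']],[0,0,1]]),np.array([c['k1'],0,0,0,0.]),np.array(c['R']),np.array(c['t'])
def ray(n,p):
    K,d,R,t=cal(n); q=cv2.undistortPoints(np.array([[p]],float),K,d)[0,0]
    v=R.T@np.array([q[0],q[1],1]); return -R.T@t, v/np.linalg.norm(v)
def onz(n,p,z):
    o,v=ray(n,p); return o+v*(z-o[2])/v[2]
def tri(ps,pt):
    o1,v1=ray("side",ps);o2,v2=ray("top",pt)
    s=np.linalg.lstsq(np.c_[v1,-v2],o2-o1,rcond=None)[0]
    a,b=o1+v1*s[0],o2+v2*s[1]; return (a+b)/2,np.linalg.norm(a-b)
def proj(n,X):
    K,d,R,t=cal(n); return cv2.projectPoints(np.array(X,float).reshape(-1,1,3),cv2.Rodrigues(R)[0],t,K,d)[0][:,0]
def pose():
    s=robot.get_obs(); return np.array(s['tool_pos']),Ro.from_euler('xyz',s['ee_rot'])
def delta(P,Rt,p=None,r=None):
    """row (unit values) from pose p,r to P,Rt"""
    if p is None:p,r=pose()
    return np.r_[r.inv().apply(P-p)/.2,(r.inv()*Rt).as_rotvec()/np.radians(30)].round(4)
E
python3 - <<'E'
from h import *
s=cv2.imread("pics/side0.png");t=cv2.imread("pics/top0.png")
a=cv2.resize(s[165:235,265:335],None,fx=5.6,fy=5.6,interpolation=cv2.INTER_CUBIC)
b=cv2.resize(t[150:220,260:330],None,fx=5.6,fy=5.6,interpolation=cv2.INTER_CUBIC)
cv2.imwrite("pics/drum0.png",np.hstack([a,b]))
for n,im in(("side",s),("top",t)):
    h=cv2.cvtColor(im,cv2.COLOR_BGR2HSV)
    for nm,lo,hi in(("yel",(24,110,150),(34,255,255)),("blue",(105,120,60),(125,255,255)),("orange",(8,90,150),(22,255,255))):
        m=cv2.inRange(h,lo,hi)
        for c in cv2.findContours(m,cv2.RETR_EXTERNAL,cv2.CHAIN_APPROX_NONE)[0]:
            if cv2.contourArea(c)>150: 
                e=cv2.fitEllipse(cv2.convexHull(c)); print(n,nm,cv2.contourArea(c),np.round(e[0],2),np.round(e[1],1),round(e[2]))
# lid parts in top
h=cv2.cvtColor(t,cv2.COLOR_BGR2HSV)
m=cv2.inRange(h,(0,0,0),(180,255,110))*1; mm=np.zeros_like(m); cv2.circle(mm,(217,195),21,255,-1); m&=mm
for c in cv2.findContours(m,cv2.RETR_EXTERNAL,cv2.CHAIN_APPROX_NONE)[0]:
    if len(c)>6: print("dark",cv2.contourArea(c),cv2.minAreaRect(c))
E
```

```text
side yel 660.0 [222.89 206.43] [32.2 40. ] 176
side yel 437.0 [166.56 180.2 ] [24.3 30.2] 73
side blue 1462.5 [298.93 198.02] [43.8 44.1] 95
side orange 292.0 [294.84 198.87] [25.2 35.1] 167
side orange 622.0 [234.27  27.77] [34.3 37.3] 29
top yel 1336.5 [216.67 194.52] [43.2 43.4] 20
top yel 589.5 [162.47 175.32] [27.8 28.4] 48
top orange 773.0 [294.34 184.99] [30.8 33.4] 97
dark 7.5 ((228.50003051757812, 205.50003051757812), (1.4142131805419922, 11.31370735168457), 45.0)
dark 27.0 ((216.6105194091797, 194.59945678710938), (2.601529598236084, 17.021434783935547), 41.987213134765625)
dark 23.5 ((204.25001525878906, 183.25), (2.1213202476501465, 11.31370735168457), 45.0)
```

View pics/drum0.png

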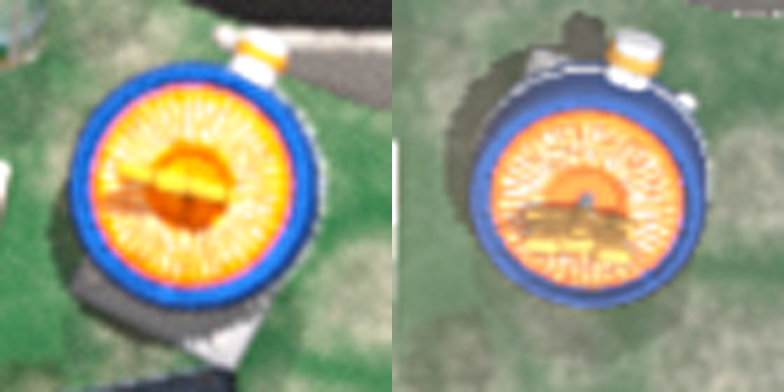

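```bash
cat > m1.py <<'E'
from h import *
from scipy.optimize import least_squares
s=cv2.imread("pics/side0.png");t=cv2.imread("pics/top0.png")
H={}
for n,im,box in(("side",s,(165,235,265,335)),("top",t,(150,220,260,330))):
    a,b,c,d=box; k=4
    u=cv2.resize(im[a:b,c:d],None,fx=k,fy=k,interpolation=cv2.INTER_CUBIC)
    h=cv2.cvtColor(u,cv2.COLOR_BGR2HSV)
    m=cv2.inRange(h,(0,60,130),(26,255,255))|cv2.inRange(h,(168,60,130),(180,255,255))
    m=cv2.morphologyEx(m,cv2.MORPH_OPEN,np.ones((5,5)))
    cs=[q for q in cv2.findContours(m,cv2.RETR_EXTERNAL,cv2.CHAIN_APPROX_NONE)[0]]
    q=max(cs,key=cv2.contourArea); hu=cv2.convexHull(q)[:,0].astype(float)
    e=cv2.fitEllipse(q); P=(hu+.5)/k-.5+[c,a]; H[n]=P
    print(n,(np.array(e[0])+.5)/k-.5+[c,a],np.array(e[1])/k,e[2])
def res(x,tilt=np.pi/6):
    c=x[:3]; nz=np.array([-np.sin(tilt)*np.cos(x[4]),-np.sin(tilt)*np.sin(x[4]),np.cos(tilt)]); r=[]
    for n in H:
        for p in H[n]:
            o,v=ray(n,p); X=o+v*((c-o)@nz)/(v@nz); r.append(np.linalg.norm(X-c)-x[3])
    return np.array(r)*1000
for g in(0,-.5):
    f=least_squares(res,[.55,-.12,.12,.055,g]);print(f.x.round(4),np.sqrt(np.mean(f.fun**2)))
    print(np.degrees(f.x[4]), np.degrees(np.sqrt(np.linalg.inv(f.jac.T@f.jac)[4,4])))
print("rim side ray @.135",onz("side",(299.3,198.0),.135))
print("lid",onz("top",(216.65,194.55),.021),onz("side",(222.89,206.43),.021))
print("slot ends",[onz("top",p,.021) for p in((216.6-5.7,194.6+6.3),(216.6+5.7,194.6-6.3))])
for p in((228.5,205.5),(204.25,183.25)): print("grip top",onz("top",p,.055))
print("tub",onz("top",(216,232),.058),"nut top",onz("side",(296.5,198.5),.18))
E
python3 m1.py
```

```text
side [298.78433228 197.64670944] [35.40952301 36.123806  ] 37.1151008605957
top [294.37242889 185.04097366] [31.72257423 34.52434921] 98.30006408691406Traceback (most recent call last):
  File "m1.py", line 22, in <module>
    f=least_squares(res,[.55,-.12,.12,.055,g]);print(f.x.round(4),np.sqrt(np.mean(f.fun**2)))
    return func(*args, **kwargs)
    result = trf(vector_fun.fun, vector_fun.jac, x0, f0, J0, lb, ub, ftol, xtol,
                 gtol, max_nfev, x_scale, loss_function, tr_solver,
                 tr_options.copy(), verbose, callback=callback_wrapped)
    return trf_no_bounds(
        fun, jac, x0, f0, J0, ftol, xtol, gtol, max_nfev, x_scale,
        loss_function, tr_solver, tr_options, verbose, callback=callback)
    f_new = fun(x_new)
    self._update_fun()
    ~~~~~~~~~~~~~~~~^^
    self.f = self.fun_wrapped(xp_copy(self.x))
             ~~~~~~~~~~~~~~~~^^^^^^^^^^^^^^^^^
    return np.atleast_1d(self.fun(x))
                         ~~~~~~~~^^^
    return self.f(x, *self.args, **self.kwargs)
           ~~~~~~^^^^^^^^^^^^^^^^^^^^^^^^^^^^^^
  File "m1.py", line 19, in res
    o,v=ray(n,p); X=o+v*((c-o)@nz)/(v@nz); r.append(np.linalg.norm(X-c)-x[3])
        ~~~^^^^^
  File "h.py", line 7, in ray
    K,d,R,t=cal(n); q=cv2.undistortPoints(np.array([[p]],float),K,d)[0,0]
            ~~~^^^
  File "h.py", line 5, in cal
    c=viewer.calibration(n); return np.array([[c['fx'],0,c['cx']],[0,c['fy'],c['cy']],[0,0,1]]),np.array([c['k1'],0,0,0,0.]),np.array(c['R']),np.array(c['t'])
ValueError: time passes only in moves, steps and waits
```

```bash
sed -i 's/^def cal(n):/import functools\n@functools.cache\ndef cal(n):/' h.py; python3 m1.py
```

```text
side [298.78433228 197.64670944] [35.40952301 36.123806  ] 37.1151008605957
top [294.37242889 185.04097366] [31.72257423 34.52434921] 98.30006408691406
[ 0.5183 -0.1791  0.1332  0.0564 -0.355 ] 0.4072940949860048
-20.34027500537774 1.590775979258091
[ 0.5183 -0.1791  0.1332  0.0564 -0.355 ] 0.40729409501959507
-20.34042075074629 1.5907737880308463
rim side ray @.135 [ 0.51597188 -0.18137037  0.135     ]
lid [0.49637296 0.08519454 0.021     ] [0.50071465 0.06575345 0.021     ]
slot ends [array([0.47406113, 0.105589  , 0.021     ]), array([0.51835456, 0.06514421, 0.021     ])]
grip top [0.45661663 0.04047925 0.055     ]
grip top [0.53400327 0.12437112 0.055     ]
tub [0.36622458 0.08332775 0.058     ] nut top [ 0.48715614 -0.17327291  0.18      ]
```

```bash
python3 - <<'E'
from h import *
s=cv2.imread("pics/side0.png");t=cv2.imread("pics/top0.png")
f=lambda im,x,y:cv2.resize(im[y-14:y+14,x-17:x+17],None,fx=11.5,fy=11.5,interpolation=cv2.INTER_CUBIC)
A=f(s,297,198);B=f(t,294,190)
# overlay predicted top-line of the nut for drum-frame angles
az=np.radians(-20.3);C=np.array([.518,-.179,.135]);nz=np.array([-.5*np.cos(az),-.5*np.sin(az),.866]);ny=np.array([-np.sin(az),np.cos(az),0]);nx=np.cross(ny,nz)
for n,im,x,y in(("side",A,297,198),("top",B,294,190)):
    for h,col in((.018,(255,0,0)),(.065,(0,0,255))):
        p=proj(n,[C+nz*h])[0]; q=((p-[x-17,y-14]+.5)*11.5).astype(int); cv2.drawMarker(im,tuple(q.tolist()),col,cv2.MARKER_CROSS,14,1); print(n,h,p,q)
cv2.imwrite("pics/nut0.png",np.hstack([A,B]))
E
```

```text
side 0.018 [297.64963104 197.02701832] [208 155]
side 0.065 [294.95727147 196.23989151] [177 146]
top 0.018 [293.72643185 187.70321895] [198 140]
top 0.065 [292.29266607 193.94465995] [181 212]
```

View pics/nut0.png

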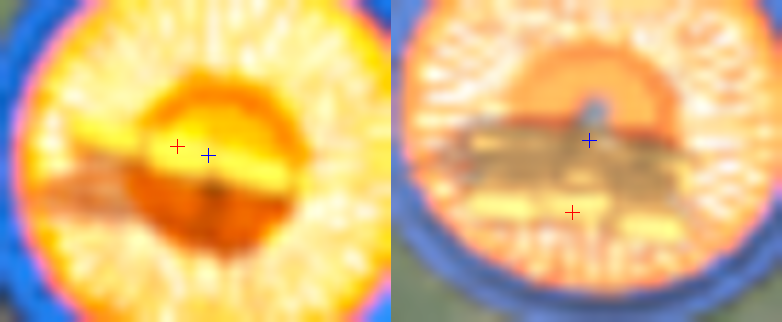

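```bash
python3 - <<'E'
from h import *
az=np.radians(-20.3);C=np.array([.518,-.179,.135]);nz=np.array([-.5*np.cos(az),-.5*np.sin(az),.866]);ny=np.array([-np.sin(az),np.cos(az),0]);nx=np.cross(ny,nz)
def cast(n,p,h):
    o,v=ray(n,p);c=C+nz*h;X=o+v*((c-o)@nz)/(v@nz)-c;return X@nx,X@ny
for n,x,y,a,b in(("side",297,198,(75,130),(290,180)),("top",294,190,(74,203),(294,230))):
    P=[np.array(cast(n,(np.array(p)+.5)/11.5-.5+[x-17,y-14],.064)) for p in(a,b)]
    d=P[0]-P[1];print(n,np.round(P,4),np.linalg.norm(d),np.degrees(np.arctan2(d[1],d[0])))
E
```

```text
side [[-0.0084  0.0261]
 [ 0.0054 -0.0299]] 0.05767370622223651 103.84203660018397
top [[-0.0089  0.0276]
 [ 0.0057 -0.0299]] 0.059306943606037006 104.24662224126281
```

```bash
python3 - <<'E'
from h import *
from scipy.spatial.transform import Slerp
p,r=pose()
y=np.radians(47.5); G=np.array([.457,.042])
ty=np.array([np.cos(y),np.sin(y),0]);tz=np.array([0,0,-1.]);tx=np.cross(ty,tz)
Rt=Ro.from_matrix(np.c_[tx,ty,tz]);P=np.array([*G,.16])
print(np.degrees((r.inv()*Rt).as_rotvec()))
sl=Slerp([0,1],Ro.concatenate([r,Rt]));a,b=p,r
for k in(.25,.5,.75,1):
    q=p+(P-p)*k; q[2]=.25 if k<1 else .16; R2=sl(k); print(delta(q,R2,a,b)); a,b=q,R2
E
```

```text
[-6.59895052e-02 -1.22492889e-01 -1.11784478e+02]
[ 5.374e-01 -4.868e-01 -2.269e-01 -5.000e-04 -1.000e-03 -9.315e-01]
[ 7.026e-01 -1.777e-01  7.000e-04 -5.000e-04 -1.000e-03 -9.315e-01]
[ 7.040e-01  1.723e-01  3.000e-04 -5.000e-04 -1.000e-03 -9.315e-01]
[ 5.410e-01  4.823e-01  4.500e-01 -5.000e-04 -1.000e-03 -9.315e-01]
```

```bash

python3 -m handwheel '[[0.537,-0.487,-0.227,0,0,-0.931],[0.537,-0.487,-0.227,0,0,-0.931],[0.537,-0.487,-0.227,0,0,-0.931],[0.537,-0.487,-0.227,0,0,-0.931],[0.537,-0.487,-0.227,0,0,-0.931],[0.537,-0.487,-0.227,0,0,-0.931]]' 0.05
python3 -m handwheel '[[0.703,-0.178,0,0,0,-0.931],[0.703,-0.178,0,0,0,-0.931],[0.703,-0.178,0,0,0,-0.931],[0.703,-0.178,0,0,0,-0.931],[0.703,-0.178,0,0,0,-0.931],[0.703,-0.178,0,0,0,-0.931]]'
python3 -m handwheel '[[0.704,0.172,0,0,0,-0.931],[0.704,0.172,0,0,0,-0.931],[0.704,0.172,0,0,0,-0.931],[0.704,0.172,0,0,0,-0.931],[0.704,0.172,0,0,0,-0.931],[0.704,0.172,0,0,0,-0.931]]'
python3 -m handwheel '[[0.541,0.482,0.45,0,0,-0.931],[0.541,0.482,0.45,0,0,-0.931],[0.541,0.482,0.45,0,0,-0.931],[0.541,0.482,0.45,0,0,-0.931],[0.541,0.482,0.45,0,0,-0.931],[0.541,0.482,0.45,0,0,-0.931],[0.541,0.482,0.45,0,0,-0.931]]'
python3 - <<'E'
from h import *
o=robot.get_obs();print(o['joint_positions'].round(3),o['tool_pos'],o['ee_rot'])
y=np.radians(47.5);ty=np.array([np.cos(y),np.sin(y),0]);tz=np.array([0,0,-1.]);Rt=Ro.from_matrix(np.c_[np.cross(ty,tz),ty,tz])
print(delta(np.array([.457,.042,.025]),Rt))
E
```

```text
time: 0.6
tool_pos: [0.2936, -0.3606, 0.2514]
ee_rot: [3.14, 0.001, 0.937]
wrist_force: [-0.3, -0.0, -0.5]
width: 0.0575
finger_force: 0.0
time: 1.1
tool_pos: [0.3476, -0.2274, 0.2499]
ee_rot: [-3.14, 0.0, 1.421]
wrist_force: [-0.9, -0.8, 0.2]
width: 0.0444
finger_force: 0.0
time: 1.6
tool_pos: [0.4026, -0.094, 0.2501]
ee_rot: [-3.14, 0.0, 1.907]
wrist_force: [0.9, 0.0, 0.0]
width: 0.0444
finger_force: 0.0
time: 2.18
tool_pos: [0.4574, 0.0393, 0.1608]
ee_rot: [-3.14, 0.001, 2.394]
wrist_force: [-0.8, 0.2, 0.5]
width: 0.0447
finger_force: 0.0
[-0.037 -0.103  1.648 -0.002  1.597 -0.86 ] [0.45744863 0.03929345 0.16084998] [-3.13992887e+00  5.55169309e-04  2.39369386e+00]
[ 0.0112  0.0095  0.6792 -0.0032  0.0011 -0.0117]
```

```bash

python3 -m handwheel '[[0.011,0.009,0.4,0,0,-0.012],[0.011,0.009,0.4,0,0,-0.012],[0.011,0.009,0.55,0,0,-0.012],[0.011,0.009,0.6,0,0,-0.012],[0.011,0.009,0.65,0,0,-0.012],[0.011,0.009,0.68,0,0,-0.012],[0.011,0.009,0.68,0,0,-0.012],[0.011,0.009,0.68,0,0,-0.012]]'
python3 -m handwheel '[[0,0,0,0,0,0],[0,0,0,0,0,0],[0,0,0,0,0,0],[0,0,0,0,0,0],[0,0,0,0,0,0],[0,0,0,0,0,0],[0,0,0,0,0,0],[0,0,0,0,0,0]]' 1
python3 -m handwheel '[[0,0,-0.1,0,0,0],[0,0,-0.2,0,0,0],[0,0,-0.4,0,0,0],[0,0,-0.6,0,0,0],[0,0,-0.8,0,0,0],[0,0,-0.8,0,0,0],[0,0,-0.8,0,0,0]]'
python3 - <<'E'
from h import *
for n in("side","top"):
    cv2.imwrite(f"pics/{n}1.png",viewer.snapshot(n)[:,:,::-1])
a=cv2.imread("pics/side1.png")[130:270,130:330];b=cv2.imread("pics/top1.png")[120:260,140:340]
cv2.imwrite("pics/both1.png",np.hstack([cv2.resize(q,None,fx=2,fy=2,interpolation=2) for q in(a,b)]))
E
```

```text
time: 2.85
tool_pos: [0.4584, 0.0438, 0.0267]
ee_rot: [3.14, 0.003, 2.404]
wrist_force: [-0.0, 0.4, 0.1]
width: 0.0447
finger_force: 0.0
time: 3.52
tool_pos: [0.4569, 0.0442, 0.0251]
ee_rot: [-3.141, 0.0, 2.405]
wrist_force: [-0.9, -1.2, 2.2]
width: 0.0096
finger_force: 30.0
time: 4.1
tool_pos: [0.4581, 0.0444, 0.1869]
ee_rot: [3.139, 0.004, 2.405]
wrist_force: [0.6, 0.2, -3.6]
width: 0.0097
finger_force: 30.0
```

View pics/both1.png

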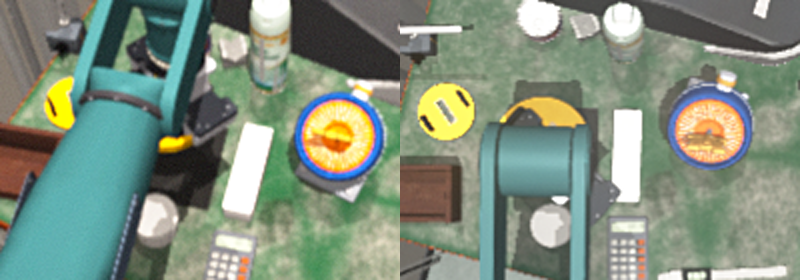

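The lid is lifted: width is 9.6 mm at 30 N, yellow shows under the gripper in both views, and the tub and carton are unmoved. Next I'll work out the carry to a hover over the nut.

```bash
cat >> h.py <<'E'
az=np.radians(-20.3);nz=np.array([-.5*np.cos(az),-.5*np.sin(az),.866025]);ny=np.array([-np.sin(az),np.cos(az),0]);nx=np.cross(ny,nz)
C=np.array([.5178,-.179,.135])-.001*nx-.001*ny
def lidaxes(th): 
    th=np.radians(th);lx=np.cos(th)*nx+np.sin(th)*ny;return lx,np.cross(nz,lx)
def lidtool(h,th=-76,off=(-.0016,-.058,.0101)):
    lx,ly=lidaxes(th);P=C+nz*h+off[0]*lx+off[1]*ly+off[2]*nz
    return P,Ro.from_matrix(np.c_[-lx,ly,-nz])
E
python3 - <<'E'
from h import *
from scipy.spatial.transform import Slerp
p,r=pose();P,Rt=lidtool(.11);print(P,np.degrees((r.inv()*Rt).as_rotvec()))
sl=Slerp([0,1],Ro.concatenate([r,Rt]));a,b=p,r
for k in(1/3,2/3,1):
    q=p+(P-p)*k; q[2]=max(q[2],.24) if k<1 else P[2]; print(delta(q,sl(k),a,b)); a,b=q,sl(k)
E
```

```text
[ 0.40996651 -0.1534828   0.21017749] [-23.70624654 -20.52947619  52.82404569]
[-0.1644 -0.2961 -0.287  -0.2634 -0.2281  0.5869]
[-0.2476 -0.2304 -0.0114 -0.2634 -0.2281  0.5869]
[-0.2862 -0.1909  0.1358 -0.2634 -0.2281  0.5869]
```

```bash

python3 -m handwheel '[[-0.164,-0.296,-0.287,-0.263,-0.228,0.587],[-0.164,-0.296,-0.287,-0.263,-0.228,0.587],[-0.164,-0.296,-0.287,-0.263,-0.228,0.587],[-0.164,-0.296,-0.287,-0.263,-0.228,0.587],[-0.164,-0.296,-0.287,-0.263,-0.228,0.587]]'
python3 -m handwheel '[[-0.248,-0.23,-0.011,-0.263,-0.228,0.587],[-0.248,-0.23,-0.011,-0.263,-0.228,0.587],[-0.248,-0.23,-0.011,-0.263,-0.228,0.587],[-0.248,-0.23,-0.011,-0.263,-0.228,0.587],[-0.248,-0.23,-0.011,-0.263,-0.228,0.587]]'
python3 -m handwheel '[[-0.286,-0.191,0.136,-0.263,-0.228,0.587],[-0.286,-0.191,0.136,-0.263,-0.228,0.587],[-0.286,-0.191,0.136,-0.263,-0.228,0.587],[-0.286,-0.191,0.136,-0.263,-0.228,0.587],[-0.286,-0.191,0.136,-0.263,-0.228,0.587],[-0.286,-0.191,0.136,-0.263,-0.228,0.587],[-0.286,-0.191,0.136,-0.263,-0.228,0.587]]'
python3 - <<'E'
from h import *
for n in("side","top"):
    cv2.imwrite(f"pics/{n}2.png",viewer.snapshot(n)[:,:,::-1])
P,Rt=lidtool(.11);p,r=pose();print(delta(P,Rt),robot.get_obs()['joint_positions'].round(2))
W=.2*1 
ims=[]
lx,ly=lidaxes(-76);off=r.apply([-.0016,.058,.0101]);
Lx=-r.as_matrix()[:,0];Ly=r.as_matrix()[:,1];Lz=-r.as_matrix()[:,2];L=p+.0016*Lx+.058*Ly-.0101*Lz
for n in("side","top"):
    im=cv2.imread(f"pics/{n}2.png");c=proj(n,[L])[0].astype(int);x0,y0=c-[70,50]
    im=cv2.resize(im[y0:y0+100,x0:x0+140],None,fx=2.8,fy=2.8,interpolation=2)
    ims.append(im);print(n,x0,y0)
    for q in [L+Lz*.006+sx*.035*Lx+sy*.0095*Ly for sx in(-1,1) for sy in(-1,1)]+[L+.006*Lz+.076*(np.cos(a)*Lx+np.sin(a)*Ly) for a in np.arange(0,6.28,.4)]:
        u=((proj(n,[q])[0]-[x0,y0]+.5)*2.8).astype(int);cv2.circle(im,tuple(u.tolist()),1,(255,0,255),-1)
cv2.imwrite("pics/both2.png",np.hstack(ims))
E
```

```text
time: 4.62
tool_pos: [0.4396, -0.0214, 0.2395]
ee_rot: [2.991, 0.092, 2.091]
wrist_force: [-0.1, 0.9, -3.8]
width: 0.0104
finger_force: 30.0
time: 5.03
tool_pos: [0.4253, -0.0863, 0.2392]
ee_rot: [2.815, 0.135, 1.766]
wrist_force: [1.2, -0.1, -4.0]
width: 0.0098
finger_force: 30.0
time: 5.62
tool_pos: [0.4124, -0.1527, 0.2133]
ee_rot: [2.627, 0.121, 1.433]
wrist_force: [-0.4, -0.4, -3.0]
width: 0.0102
finger_force: 30.0
[-0.0026 -0.0164  0.0081  0.0076 -0.0024  0.0046] [-0.58 -0.6   1.98  0.12  1.24 -0.48]
side 222 144
top 220 150
```

View pics/both2.png

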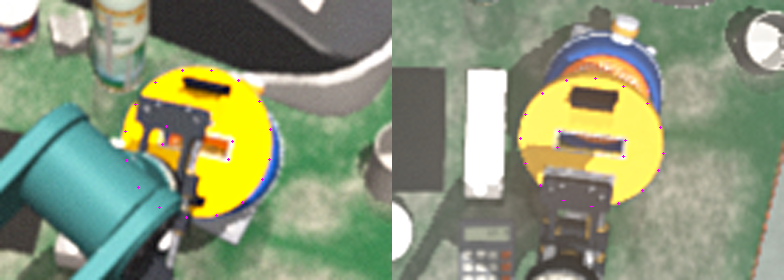

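Both views show the lid held flat to the drum axis, and its predicted outline matches to about a pixel. One numeric check of the lid centre and slot before lowering.

```bash
cat > lid.py <<'E'
import sys
from h import *
from scipy.optimize import least_squares
def lidmeas(f,n,L,Lx,Ly,Lz,k=4):
    im=cv2.imread(f);x0,y0=proj(n,[L])[0].astype(int)-[45,40]
    u=cv2.resize(im[y0:y0+80,x0:x0+90],None,fx=k,fy=k,interpolation=cv2.INTER_CUBIC)
    m=cv2.inRange(cv2.cvtColor(u,cv2.COLOR_BGR2HSV),(22,90,100),(36,255,255))
    cs,hi=cv2.findContours(m,cv2.RETR_CCOMP,cv2.CHAIN_APPROX_NONE)
    def cast(c):
        X=[]
        for q in c[:,0]:
            o,v=ray(n,(q+.5)/k-.5+[x0,y0]);c0=L+Lz*.006;Y=o+v*((c0-o)@Lz)/(v@Lz)-c0;X.append([Y@Lx,Y@Ly])
        return np.array(X)*1000
    i=max(range(len(cs)),key=lambda j:cv2.contourArea(cs[j])*(hi[0][j][3]<0))
    X=cast(cs[i]);X=X[abs(np.hypot(*X.T)-76)<8]
    g=least_squares(lambda x:np.hypot(X[:,0]-x[0],X[:,1]-x[1])-x[2],[0,0,76],loss='soft_l1')
    print(n,"circle mm (lid frame)",g.x.round(1),len(X))
    for j,c in enumerate(cs):
        if hi[0][j][3]==i and cv2.contourArea(c)>150:
            Y=cast(c).astype(np.float32);print("  hole",[np.round(v,1) for v in cv2.minAreaRect(Y)])
E
python3 - <<'E'
from lid import *
p,r=pose();M=r.as_matrix();Lx,Ly,Lz=-M[:,0],M[:,1],-M[:,2];L=p+.0016*Lx+.058*Ly-.0101*Lz
for n in("side","top"): lidmeas(f"pics/{n}2.png",n,L,Lx,Ly,Lz)
E
```

```text
side circle mm (lid frame) [-1.5  2.1 76.9] 444
  hole [array([-3.5, 55.3]), array([20.9, 53.2]), np.float64(89.7)]
top circle mm (lid frame) [-0.7  1.1 76.2] 465
  hole [array([-3.5, 51.6]), array([29.3, 55.8]), np.float64(89.6)]
```

```bash
sed -i 's/off=(-.0016,-.058,.0101)/off=(-.0006,-.0595,.0101)/' h.py; python3 - <<'E'
from h import *
print(delta(*lidtool(.03)))
E
```

```text
[-0.0081 -0.0256  0.4081  0.0076 -0.0024  0.0046]
```

```bash
python3 -m handwheel '[[0,0,0,0,0,0],[0,0,0,0,0,0],[0,0,0,0,0,0]]'; python3 - <<'E'
from h import *
print(delta(*lidtool(.03)))
E
```

```text
time: 5.97
tool_pos: [0.4114, -0.1533, 0.2124]
ee_rot: [2.627, 0.121, 1.429]
wrist_force: [0.8, 0.1, -2.9]
width: 0.0098
finger_force: 30.0
[-0.0057 -0.0203  0.4064  0.0068 -0.0006  0.    ]
```

```bash
python3 -m handwheel '[[-0.006,-0.02,0,0.007,0,0],[-0.006,-0.02,0.05,0.007,0,0],[-0.006,-0.02,0.12,0.007,0,0],[-0.006,-0.02,0.18,0.007,0,0],[-0.006,-0.02,0.24,0.007,0,0],[-0.006,-0.02,0.24,0.007,0,0]]'
python3 -m handwheel '[[0,0,0.04,0,0,0],[0,0,0.08,0,0,0],[0,0,0.12,0,0,0],[0,0,0.16,0,0,0],[0,0,0.16,0,0,0],[0,0,0.16,0,0,0]]'; python3 - <<'E'
from h import *
print(delta(*lidtool(.03)))
print(delta(*lidtool(.0)))
E
```

```text
time: 6.47
tool_pos: [0.4291, -0.1621, 0.1648]
ee_rot: [2.637, 0.118, 1.429]
wrist_force: [-0.1, 1.3, -3.5]
width: 0.0097
finger_force: 30.0
time: 6.97
tool_pos: [0.4451, -0.1681, 0.1405]
ee_rot: [2.632, 0.12, 1.429]
wrist_force: [-1.0, -0.2, -1.7]
width: 0.01
finger_force: 30.0
[ 0.0002  0.0037  0.0033 -0.0025 -0.0012 -0.0016]
[ 1.000e-04  3.900e-03  1.533e-01 -2.500e-03 -1.200e-03 -1.600e-03]
```

```bash
python3 -m handwheel '[[0,0.004,0.03,0,0,0],[0,0.004,0.06,0,0,0],[0,0.004,0.09,0,0,0],[0,0.004,0.09,0,0,0],[0,0.004,0.09,0,0,0]]'
python3 -m handwheel '[[0,0,0.02,0,0,0],[0,0,0.03,0,0,0],[0,0,0.03,0,0,0],[0,0,0.03,0,0,0]]'
python3 -m handwheel '[[0,0,0.015,0,0,0],[0,0,0.025,0,0,0],[0,0,0.025,0,0,0],[0,0,0.025,0,0,0]]'; python3 - <<'E'
from h import *
print(delta(*lidtool(.0)),nz@robot.get_obs()['wrist_force'])
E
```

```text
time: 7.38
tool_pos: [0.4541, -0.1712, 0.1252]
ee_rot: [2.632, 0.12, 1.429]
wrist_force: [0.3, -0.0, -2.5]
width: 0.0098
finger_force: 30.0
time: 7.72
tool_pos: [0.4571, -0.1724, 0.1207]
ee_rot: [2.631, 0.121, 1.429]
wrist_force: [0.0, -0.2, -2.6]
width: 0.0097
finger_force: 30.0
time: 8.05
tool_pos: [0.4596, -0.1734, 0.1167]
ee_rot: [2.631, 0.121, 1.428]
wrist_force: [-0.8, 0.1, -1.9]
width: 0.0099
finger_force: 30.0
[ 0.0016 -0.0037  0.0115  0.0005  0.0002 -0.0016] -1.2311347391638443
```

```bash
python3 -m handwheel '[[0,0,0.006,0,0,0],[0,0,0.01,0,0,0],[0,0,0.01,0,0,0]]'
python3 -m handwheel '[[0,0,0.004,0,0,0],[0,0,0.008,0,0,0],[0,0,0.008,0,0,0]]'; python3 - <<'E'
from h import *
o=robot.get_obs();print(delta(*lidtool(.0)),nz@o['wrist_force'],o['wrist_torque'])
E
```

```text
time: 8.3
tool_pos: [0.4603, -0.1741, 0.1157]
ee_rot: [2.631, 0.122, 1.428]
wrist_force: [-7.1, 0.3, 2.6]
width: 0.0097
finger_force: 30.0
time: 8.55
tool_pos: [0.4603, -0.1741, 0.1156]
ee_rot: [2.632, 0.122, 1.429]
wrist_force: [-20.0, 4.8, 12.4]
width: 0.0095
finger_force: 30.0
[ 0.0041 -0.004   0.0046 -0.0023  0.002   0.0009] 20.950215126189015 [ 0.57107866  1.65626608 -0.10970677]
```

```bash
python3 -m handwheel '[[0,0,-0.006,0,0,0],[0,0,-0.006,0,0,0]]'
python3 -m handwheel '[[0,0,0,0,0,0],[0,0,0,0,0,0],[0,0,0,0,0,0],[0,0,0,0,0,0]]' 0.3
python3 -m handwheel '[[0,0,-0.2,0,0,0],[0,0,-0.4,0,0,0],[0,0,-0.6,0,0,0],[0,0,-0.6,0,0,0],[0,0,-0.6,0,0,0]]'
python3 - <<'E'
from h import *
from lid import lidmeas
lx,ly=lidaxes(-76);ims=[]
for n in("side","top"):
    im=viewer.snapshot(n)[:,:,::-1];f=f"pics/{n}3.png";cv2.imwrite(f,im)
    try: lidmeas(f,n,C,lx,ly,nz)
    except Exception as e: print(e)
    x0,y0=proj(n,[C+.02*nz])[0].astype(int)-[40,40]
    ims.append(cv2.resize(im[y0:y0+80,x0:x0+80],None,fx=4.9,fy=4.9,interpolation=2));print(n,x0,y0)
cv2.imwrite("pics/both3.png",np.hstack(ims))
E
```

```text
time: 8.72
tool_pos: [0.4605, -0.1742, 0.1158]
ee_rot: [2.63, 0.123, 1.428]
wrist_force: [-8.5, 1.3, 5.2]
width: 0.0094
finger_force: 30.0
time: 9.05
tool_pos: [0.4611, -0.1739, 0.115]
ee_rot: [2.629, 0.121, 1.428]
wrist_force: [0.6, 0.3, -0.5]
width: 0.0312
finger_force: 0.0
time: 9.47
tool_pos: [0.4052, -0.1536, 0.2225]
ee_rot: [2.624, 0.124, 1.427]
wrist_force: [-0.1, -0.1, -0.4]
width: 0.0327
finger_force: 0.0
side circle mm (lid frame) [ 1.9  2.  77.2] 463
  hole [array([-2. , 55.3]), array([52.6, 20.1]), np.float64(0.3)]
side 257 157
top circle mm (lid frame) [ 0.5 -0.4 76.4] 484
  hole [array([-2.3, -9.8]), array([84.8, 46.5]), np.float64(0.2)]
  hole [array([-2. , 50.8]), array([57., 28.]), np.float64(1.1)]
top 253 148
```

View pics/both3.png

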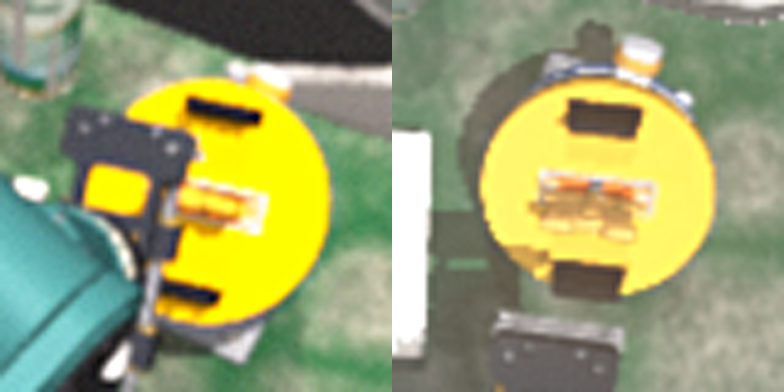

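The lid is seated with the nut standing up through its slot, and its centre is within 2 mm of the drum axis. I'll press on the far grip's top with shut fingers to check and ensure that side is home too.

```bash
python3 - <<'E'
from h import *
p,r=pose();P,Rt=lidtool(0,off=(0,.058,.046));print("h now",(p-C)@nz,delta(P,Rt),P)
E
```

```text
h now 0.1292497753741247 [-0.0024  0.5881  0.4157 -0.0018 -0.0008 -0.0018] [ 0.54564768 -0.17540671  0.20247573]
```

```bash
python3 -m handwheel '[[0,0.2,0,0,0,0],[0,0.4,0,0,0,0],[0,0.588,0.1,0,0,0],[0,0.588,0.3,0,0,0],[0,0.588,0.4,0,0,0],[0,0.588,0.4,0,0,0],[0,0.588,0.4,0,0,0],[0,0.588,0.4,0,0,0]]' 1
python3 -m handwheel '[[0,0,0.01,0,0,0],[0,0,0.02,0,0,0],[0,0,0.03,0,0,0],[0,0,0.03,0,0,0]]'
python3 -m handwheel '[[0,0,0.008,0,0,0],[0,0,0.015,0,0,0],[0,0,0.015,0,0,0]]'; python3 - <<'E'
from h import *
p,r=pose();d=p-C;lx,ly=lidaxes(-76);print(d@lx,d@ly,d@nz,nz@robot.get_obs()['wrist_force'])
E
```

```text
time: 10.23
tool_pos: [0.5438, -0.1741, 0.204]
ee_rot: [2.634, 0.12, 1.429]
wrist_force: [0.4, -0.0, 0.3]
width: 0.0006
finger_force: 0.0
time: 10.57
tool_pos: [0.547, -0.1756, 0.2009]
ee_rot: [2.631, 0.121, 1.428]
wrist_force: [0.9, 0.2, -0.6]
width: 0.0004
finger_force: 0.0
time: 10.82
tool_pos: [0.5484, -0.1761, 0.1993]
ee_rot: [2.631, 0.121, 1.428]
wrist_force: [-4.5, 1.2, 3.9]
width: 0.0004
finger_force: 2.5
-0.00013646784580934631 0.05889401041048936 0.04179608817691244 5.6597271652946475
```

```bash
python3 -m handwheel '[[0,0,0.005,0,0,0],[0,0,0.01,0,0,0],[0,0,0.01,0,0,0]]'; python3 - <<'E'
from h import *
p,r=pose();d=p-C;print(d@nz,nz@robot.get_obs()['wrist_force'])
E
python3 -m handwheel '[[0,0,-0.1,0,0,0],[0,0,-0.3,0,0,0],[0,0,-0.35,0,0,0],[0,0,-0.35,0,0,0],[0,0,-0.35,0,0,0]]' 0.3
python3 - <<'E'
from h import *
# nut grip: centre at foot+34, foot ~17 above rim ; TCP 19 mm further down
print(delta(*lidtool(0,off=(0,0,.052-.019+.04))), robot.get_obs()['joint_positions'].round(2))
E
```

```text
time: 11.07
tool_pos: [0.5493, -0.1762, 0.1996]
ee_rot: [2.629, 0.121, 1.429]
wrist_force: [-11.7, 4.5, 12.3]
width: 0.0002
finger_force: 7.8
0.04164395454175616 16.934213945571138
time: 11.48
tool_pos: [0.517, -0.1644, 0.2575]
ee_rot: [2.63, 0.121, 1.428]
wrist_force: [0.2, 0.7, 0.1]
width: 0.0305
finger_force: 0.0
[-0.0007 -0.2951  0.1795  0.0024  0.0009 -0.0015] [-0.44 -0.33  1.74  0.05  1.22 -0.33]
```

```bash
python3 -m handwheel '[[0,-0.2,0,0,0,0],[0,-0.295,0.05,0,0,0],[0,-0.295,0.15,0,0,0],[0,-0.295,0.18,0,0,0],[0,-0.295,0.18,0,0,0]]'
python3 -m handwheel '[[0,0,0.05,0,0,0],[0,0,0.1,0,0,0],[0,0,0.15,0,0,0],[0,0,0.2,0,0,0],[0,0,0.2,0,0,0],[0,0,0.2,0,0,0]]'
python3 -m handwheel '[[0,0,0,0,0,0],[0,0,0,0,0,0],[0,0,0,0,0,0],[0,0,0,0,0,0],[0,0,0,0,0,0]]' 1
python3 - <<'E'
from h import *
o=robot.get_obs();p,r=pose();d=p-C;lx,ly=lidaxes(-76);print(d@lx,d@ly,d@nz,r.inv().apply(o['wrist_force']),r.inv().apply(o['wrist_torque']))
E
```

```text
time: 11.9
tool_pos: [0.481, -0.1661, 0.1925]
ee_rot: [2.638, 0.118, 1.429]
wrist_force: [-0.5, -0.8, -0.2]
width: 0.033
finger_force: 0.0
time: 12.4
tool_pos: [0.5008, -0.1734, 0.1616]
ee_rot: [2.633, 0.12, 1.429]
wrist_force: [-0.4, -1.0, 1.0]
width: 0.0328
finger_force: 0.0
time: 12.82
tool_pos: [0.5002, -0.1736, 0.1629]
ee_rot: [2.632, 0.121, 1.429]
wrist_force: [-5.0, 0.6, 2.9]
width: 0.0137
finger_force: 30.0
-0.00015816040450001765 -0.0009327729804222511 0.03336056920866872 [-0.43562374 -2.97641826 -4.91857751] [ 0.85236447 -0.03115123  0.02689797]
```

```bash

python3 -m handwheel '[[0,0,0,0,0,0],[0,-0.003,-0.025,0,0,0],[0,-0.003,-0.025,0,0,0],[0,-0.003,-0.025,0,0,0]]' 0.3
python3 -m handwheel '[[0,0,0,0,0,0],[0,0,0,0,0,0],[0,0,0,0,0,0],[0,0,0,0,0,0],[0,0,0,0,0,0]]' 1
python3 - <<'E'
from h import *
o=robot.get_obs();p,r=pose();d=p-C;lx,ly=lidaxes(-76);print(d@lx,d@ly,d@nz,r.inv().apply(o['wrist_force']),r.inv().apply(o['wrist_torque']))
E
```

```text
time: 13.15
tool_pos: [0.4985, -0.1728, 0.1678]
ee_rot: [2.629, 0.121, 1.428]
wrist_force: [0.0, -0.1, 0.3]
width: 0.0327
finger_force: 0.0
time: 13.57
tool_pos: [0.498, -0.1727, 0.1667]
ee_rot: [2.631, 0.121, 1.429]
wrist_force: [0.3, 0.3, 0.4]
width: 0.0139
finger_force: 30.0
-0.0003655882533481091 -0.001044834563759075 0.037814585974903545 [ 0.30425023  0.45752038 -0.27808177] [0.1559786  0.04280413 0.0021506 ]
```

```bash
python3 - <<'E'
from h import *
ims=[]
for n in("side","top"):
    im=viewer.snapshot(n)[:,:,::-1];cv2.imwrite(f"pics/{n}4.png",im)
    x0,y0=proj(n,[C+.03*nz])[0].astype(int)-[32,32]
    ims.append(cv2.resize(im[y0:y0+64,x0:x0+64],None,fx=6.2,fy=6.2,interpolation=2));print(n,x0,y0)
cv2.imwrite("pics/both4.png",np.hstack(ims))
E
```

```text
side 265 165
top 261 157
```

View pics/both4.png

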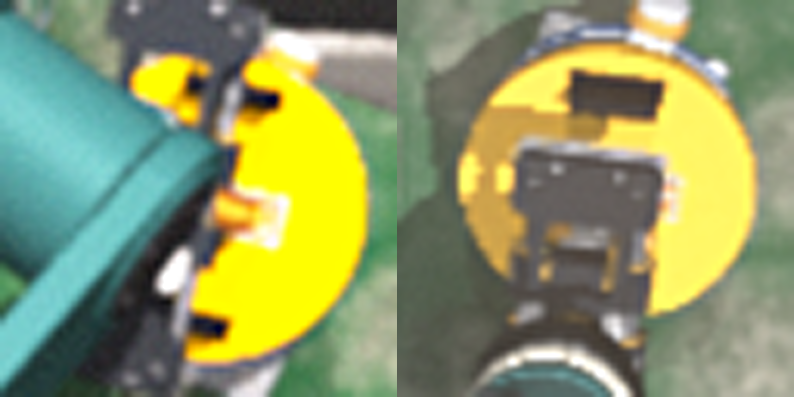

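The lid sits flat, with one wing visible at side (240,212). The 13.9 mm width means the fingers are on the round hub, so I'll regrip higher on the flat wings.

```bash

python3 -m handwheel '[[0,0,0,0,0,0],[0,0,-0.045,0,0,0],[0,0,-0.045,0,0,0],[0,0,-0.045,0,0,0]]' 0.3
python3 -m handwheel '[[0,0,0,0,0,0],[0,0,0,0,0,0],[0,0,0,0,0,0],[0,0,0,0,0,0],[0,0,0,0,0,0]]' 1
python3 - <<'E'
from h import *
o=robot.get_obs();p,r=pose();d=p-C;lx,ly=lidaxes(-76);print(d@lx,d@ly,d@nz,r.inv().apply(o['wrist_force']),r.inv().apply(o['wrist_torque']))
E
```

```text
time: 14.0
tool_pos: [0.4942, -0.1713, 0.1759]
ee_rot: [2.629, 0.122, 1.428]
wrist_force: [0.5, -0.1, -0.3]
width: 0.0322
finger_force: 0.0
time: 14.42
tool_pos: [0.4938, -0.1711, 0.1745]
ee_rot: [2.631, 0.121, 1.429]
wrist_force: [-0.2, -0.6, -0.7]
width: 0.0117
finger_force: 30.0
-0.0003773080687233162 -0.001070340187482597 0.04680015721871465 [-0.54717581 -0.46472392  0.60925262] [ 0.11924018  0.0579769  -0.03684576]
```

```bash

python3 -m handwheel '[[0,0,0,0,0,0],[0,0,-0.018,0,0,0],[0,0,-0.018,0,0,0],[0,0,-0.018,0,0,0]]' 0.4
python3 -m handwheel '[[0,0,0,0,0,0],[0,0,0,0,0,0],[0,0,0,0,0,0],[0,0,0,0,0,0],[0,0,0,0,0,0]]' 1
python3 - <<'E'
from h import *
o=robot.get_obs();p,r=pose();d=p-C;lx,ly=lidaxes(-76);print(d@lx,d@ly,d@nz,r.inv().apply(o['wrist_force']),r.inv().apply(o['wrist_torque']))
E
```

```text
time: 14.75
tool_pos: [0.4922, -0.1706, 0.1782]
ee_rot: [2.63, 0.121, 1.428]
wrist_force: [-0.6, -0.2, -0.1]
width: 0.0284
finger_force: 0.0
time: 15.17
tool_pos: [0.4921, -0.1705, 0.1777]
ee_rot: [2.631, 0.121, 1.428]
wrist_force: [-1.1, -0.5, 0.7]
width: 0.0092
finger_force: 30.0
-0.00032641690592542143 -0.001095724884490169 0.0504935283143968 [-0.70066332 -0.6082175  -1.00167718] [0.21392591 0.05572465 0.07749329]
```

```bash
cat > st.py <<'E'
from h import *
o=robot.get_obs();p,r=pose();d=p-C;y=r.as_matrix()[:,1];print("STAT",(np.array([d@nx,d@ny,d@nz])*1000).round(1),"yang",np.degrees(np.arctan2(y@ny,y@nx)).round(1),r.inv().apply(o['wrist_force']).round(1),r.inv().apply(o['wrist_torque']).round(3),"j6",o['joint_positions'][5].round(3))
E
python3 -m handwheel '[[0,0,0.0016,0,0,0.24],[0,0,0.0032,0,0,0.48],[0,0,0.0048,0,0,0.72],[0,0,0.0064,0,0,0.96],[0,0,0.0067,0,0,1],[0,0,0.0067,0,0,1]]' | grep -E "width|finger"; python3 st.py
python3 -m handwheel '[[0,0,0.0016,0,0,0.24],[0,0,0.0032,0,0,0.48],[0,0,0.0048,0,0,0.72],[0,0,0.0064,0,0,0.96],[0,0,0.0067,0,0,1],[0,0,0.0067,0,0,1]]' | grep -E "width|finger"; python3 st.py
```

```text
width: 0.0094
finger_force: 30.0
STAT [-1.4  0.1 49.1] yang -15.9 [ 0.2 -1.9 -1.1] [ 0.52  -0.186  0.016] j6 0.127
width: 0.0093
finger_force: 30.0
STAT [-1.6  0.2 47.8] yang -45.8 [-0.7 -1.5 -3. ] [ 0.647 -0.459 -0.003] j6 0.648
```

```bash

python3 -m handwheel '[[0,0,0.0016,0,0,0.24],[0,0,0.0032,0,0,0.48],[0,0,0.0048,0,0,0.72],[0,0,0.0064,0,0,0.96],[0,0,0.0067,0,0,1],[0,0,0.0067,0,0,1]]' | grep -E "width|finger"; python3 st.py
python3 -m handwheel '[[0,0,0.0016,0,0,0.24],[0,0,0.0032,0,0,0.48],[0,0,0.0048,0,0,0.72],[0,0,0.0064,0,0,0.96],[0,0,0.0067,0,0,1],[0,0,0.0067,0,0,1]]' | grep -E "width|finger"; python3 st.py
python3 -m handwheel '[[0,0,0.0016,0,0,0.24],[0,0,0.0032,0,0,0.48],[0,0,0.0048,0,0,0.72],[0,0,0.0064,0,0,0.96],[0,0,0.0067,0,0,1],[0,0,0.0067,0,0,1]]' | grep -E "width|finger"; python3 st.py
```

```text
width: 0.0096
finger_force: 30.1
STAT [-1.6  0.5 46.4] yang -75.8 [-3.  -3.5 -3.4] [ 0.629 -0.791 -0.022] j6 1.171
width: 0.0096
finger_force: 30.1
STAT [-1.6  0.7 45.1] yang -105.8 [-3.7  0.  -4.2] [ 0.376 -1.101  0.076] j6 1.695
width: 0.0097
finger_force: 30.0
STAT [-1.5  0.9 43.8] yang -135.8 [-3.7  0.9 -3.6] [-0.119 -1.173  0.046] j6 2.219
```

```bash

python3 -m handwheel '[[0,0,0,0,0,0],[0,0,0,0,0,0],[0,0,-0.08,0,0,0],[0,0,-0.15,0,0,0],[0,0,-0.15,0,0,0]]' 0.3 | grep width; 
python3 -m handwheel '[[0,0,0,0,0,-1],[0,0,0,0,0,-1],[0,0,0,0,0,-1],[0,0,0,0,0,-1],[0,0,0,0,0,-1]]' | grep width
python3 -m handwheel '[[0,0,0,0,0,-1],[0,0,0,0,0,-1],[0,0,0,0,0,-1],[0,0,0,0,0,-1],[0,0,0,0,0,-1]]' | grep width
python3 -m handwheel '[[0,0,0,0,0,-1],[0,0,0,0,0,-1],[0,0,0,0,0,-1],[0,0,0,0,0,-1],[0,0,0,0,0,-1]]' | grep width
python3 -m handwheel '[[0,0,0,0,0,-1],[0,0,0,0,0,-1],[0,0,0,0,0,-1],[0,0,0,0,0,-1],[0,0,0,0,0,-1]]' | grep width
python3 -m handwheel '[[0,0,0,0,0,-1],[0,0,0,0,0,-1],[0,0,0,0,0,-1],[0,0,0,0,0,-1],[0,0,0,0,0,-1]]' | grep width
python3 -m handwheel '[[0,0,0,0,0,-1],[0,0,0,0,0,-1],[0,0,0,0,0,-1],[0,0,0,0,0,-1],[0,0,0,0,0,-1],[0,0,0,0,0,-1],[0,0,0,0,0,-1]]' | grep time
python3 st.py
```

```text
width: 0.0326
width: 0.0328
width: 0.033
width: 0.0328
width: 0.0327
width: 0.0331
time: 20.75
STAT [-1.   0.  73.8] yang 43.7 [ 0.  -0.2  0.3] [ 0.078  0.06  -0.016] j6 -0.915
```

```bash

python3 -m handwheel '[[0,0,0.05,0,0,0],[0,0,0.1,0,0,0],[0,0,0.15,0,0,0],[0,0,0.15,0,0,0],[0,0,0.15,0,0,0]]' | grep wrist; 
python3 -m handwheel '[[0,0,0,0,0,0],[0,0,0,0,0,0],[0,0,0,0,0,0],[0,0,0,0,0,0],[0,0,0,0,0,0]]' 1 | grep -E "width|finger"; python3 st.py
python3 -m handwheel '[[0,0,0.0016,0,0,0.24],[0,0,0.0032,0,0,0.48],[0,0,0.0048,0,0,0.72],[0,0,0.0064,0,0,0.96],[0,0,0.0067,0,0,1],[0,0,0.0067,0,0,1]]' | grep -E "width|finger"; python3 st.py
python3 -m handwheel '[[0,0,0.0016,0,0,0.24],[0,0,0.0032,0,0,0.48],[0,0,0.0048,0,0,0.72],[0,0,0.0064,0,0,0.96],[0,0,0.0067,0,0,1],[0,0,0.0067,0,0,1]]' | grep -E "width|finger"; python3 st.py
```

```text
wrist_force: [-0.9, -0.9, -0.1]
width: 0.0093
finger_force: 30.0
STAT [-0.6 -0.  44.3] yang 44.0 [-0.6 -0.9 -1.2] [0.095 0.082 0.029] j6 -0.919
width: 0.0093
finger_force: 30.0
STAT [-1.  -0.2 42.9] yang 14.1 [-0.7 -1.9 -4. ] [ 0.613 -0.099  0.041] j6 -0.397
width: 0.0095
finger_force: 30.0
STAT [-1.4 -0.1 41.5] yang -15.9 [-2.1 -2.4 -5.8] [ 0.73  -0.407  0.026] j6 0.127
```

```bash

for i in 1; do python3 -m handwheel '[[0,0,0.001,0,0,0.2],[0,0,0.002,0,0,0.333],[0,0,0.002,0,0,0.333],[0,0,0.002,0,0,0.333]]' | grep -E "width"; python3 st.py; done
python3 -m handwheel '[[0,0,0.001,0,0,0.2],[0,0,0.002,0,0,0.333],[0,0,0.002,0,0,0.333],[0,0,0.002,0,0,0.333]]' | grep -E "width"; python3 st.py
python3 -m handwheel '[[0,0,0.001,0,0,0.2],[0,0,0.002,0,0,0.333],[0,0,0.002,0,0,0.333],[0,0,0.002,0,0,0.333]]' | grep -E "width"; python3 st.py
```

```text
width: 0.0094
STAT [-1.5 -0.1 41.1] yang -25.9 [-2.2 -2.3 -5.6] [ 0.671 -0.529  0.053] j6 0.3
width: 0.0096
STAT [-1.7  0.1 40.6] yang -35.9 [-1.9 -2.6 -4.2] [ 0.653 -0.612  0.059] j6 0.475
width: 0.0096
STAT [-1.8  0.1 40.2] yang -45.9 [-2.7 -1.1 -5.8] [ 0.605 -0.652 -0.004] j6 0.649
```

```bash

python3 -m handwheel '[[0,0,0.001,0,0,0.2],[0,0,0.0015,0,0,0.2],[0,0,0.0015,0,0,0.2],[0,0,0.0015,0,0,0.2]]' | grep -E "width"; python3 st.py
python3 -m handwheel '[[0,0,0.001,0,0,0.2],[0,0,0.0015,0,0,0.2],[0,0,0.0015,0,0,0.2],[0,0,0.0015,0,0,0.2]]' | grep -E "width"; python3 st.py
python3 - <<'E'
from h import *
print(robot.get_obs()['joint_torque'])
E
```

```text
width: 0.0095
STAT [-1.8  0.2 39.9] yang -51.9 [-3.4 -1.4 -5.6] [ 0.634 -0.755  0.034] j6 0.754
width: 0.0097
STAT [-1.9  0.3 39.7] yang -57.9 [-3.7 -1.1 -7. ] [ 0.524 -0.84   0.052] j6 0.858
[ 1.47012840e-01 -1.52280611e+01 -3.18659306e+01  5.24850637e-01
 -3.34236301e+00 -1.83038730e-03]
```

```bash

python3 -m handwheel '[[0,0,0.001,0,0,0.133],[0,0,0.001,0,0,0.133],[0,0,0.001,0,0,0.133]]' | grep -E "width"; python3 st.py
python3 -m handwheel '[[0,0,0.001,0,0,0.133],[0,0,0.001,0,0,0.133],[0,0,0.001,0,0,0.133]]' | grep -E "width"; python3 st.py
python3 -m handwheel '[[0,0,0.001,0,0,0.133],[0,0,0.001,0,0,0.133],[0,0,0.001,0,0,0.133]]' | grep -E "width"; python3 st.py
python3 -m handwheel '[[0,0,0.001,0,0,0.133],[0,0,0.001,0,0,0.133],[0,0,0.001,0,0,0.133]]' | grep -E "width"; python3 st.py
```

```text
width: 0.0099
STAT [-1.9  0.3 39.6] yang -61.8 [-3.4 -1.8 -7.7] [ 0.564 -0.975 -0.013] j6 0.928
width: 0.0098
STAT [-1.9  0.3 39.6] yang -65.8 [-4.5 -1.3 -9.4] [ 0.526 -1.09  -0.142] j6 0.997
width: 0.0096
STAT [-1.9  0.3 39.6] yang -69.8 [ -4.9  -1.8 -11.2] [ 0.553 -1.232 -0.28 ] j6 1.067
width: 0.0097
STAT [-2.   0.4 39.6] yang -73.7 [ -5.   -2.8 -11.3] [ 0.544 -1.256 -0.378] j6 1.136
```

The torque climbs from about -62° and the descent has stopped at 39.6 mm. The nut is about 0.2 rad past contact, so it is snug. I'll release and retreat.

```bash

python3 -m handwheel '[[0,0,0,0,0,0],[0,0,0,0,0,0],[0,0,0,0,0,0],[0,0,0,0,0,0]]' 0.3 | grep -E "width|wrist"; 
python3 -m handwheel '[[0,0,-0.1,0,0,0],[0,0,-0.3,0,0,0],[0,0,-0.5,0,0,0],[0,0,-0.7,0,0,0],[0,0,-0.7,0,0,0],[0,0,-0.7,0,0,0]]'
python3 st.py; python3 - <<'E'
from h import *
P,R=pose();print(delta(P+np.array([-.12,.0,.03]),R))
E
```

```text
wrist_force: [-0.4, 0.7, -0.5]
width: 0.0314
time: 26.08
tool_pos: [0.4327, -0.1488, 0.2927]
ee_rot: [2.979, -0.508, -0.032]
wrist_force: [-0.1, 0.4, -0.4]
width: 0.0329
finger_force: 0.0
STAT [ 1.700e+00 -1.000e-01  1.817e+02] yang -73.9 [-0.3 -0.5  0.2] [ 0.104 -0.257  0.014] j6 1.131
[-0.451   0.0872 -0.4141  0.      0.      0.    ]
```

```bash

python3 -m handwheel '[[-0.1,0.02,-0.1,0,0,0],[-0.2,0.04,-0.2,0,0,0],[-0.3,0.06,-0.3,0,0,0],[-0.45,0.09,-0.41,0,0,0],[-0.45,0.09,-0.41,0,0,0],[-0.45,0.09,-0.41,0,0,0],[-0.45,0.09,-0.41,0,0,0]]' | head -2
python3 - <<'E'
from h import *
from lid import lidmeas
lx,ly=lidaxes(-76);ims=[]
for n in("side","top"):
    im=viewer.snapshot(n)[:,:,::-1];f=f"pics/{n}5.png";cv2.imwrite(f,im)
    lidmeas(f,n,C,lx,ly,nz)
    ims.append(cv2.resize(im[100:250,130:390],None,fx=1.53,fy=1.53,interpolation=2))
    x0,y0=proj(n,[C+.03*nz])[0].astype(int)-[40,32]
    ims.append(cv2.resize(im[y0:y0+64,x0:x0+80],(398,318),interpolation=2))
cv2.imwrite("pics/both5.png",np.vstack([np.hstack([ims[0],ims[2]]),np.hstack([ims[1],ims[3]])]) )
print(ims[0].shape)
E
```

```text
time: 26.67
tool_pos: [0.3235, -0.1554, 0.3207]
side circle mm (lid frame) [ 0.4  0.4 78.4] 528
  hole [array([-33.6,  -8.5]), array([10.8, 13.5]), np.float64(84.6)]
  hole [array([-22.7,   3. ]), array([29.3, 36.6]), np.float64(45.4)]
  hole [array([14.3, -8.9]), array([68.5, 48.8]), np.float64(84.3)]
  hole [array([-2.2, 54.6]), array([20.4, 53.3]), np.float64(89.0)]
top circle mm (lid frame) [ 0.2 -1.3 76.7] 511
  hole [array([-1.6, 50.2]), array([56.1, 28.2]), np.float64(0.4)]
(230, 398, 3)
```

View pics/both5.png

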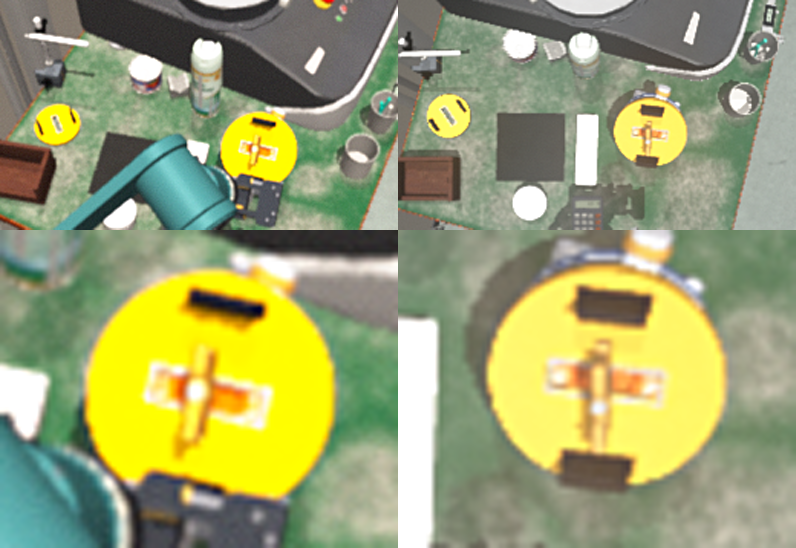

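The lid is flat on the drum and centred. The nut lies across the slot (side crop (197,390), top crop (598,400)), turned the full amount. The tub, carton, can and beaker are where they were, and the gripper is clear.

```bash
python3 -c "
from bench import robot
print(robot.close_job())"
```

```text
the job is handed in; nothing more can be done
None
```

The yellow lid is on the drum, flat to within about 1 mm by the press check. The wing nut is about 0.2 rad past first contact, the gripper is clear, and the job was handed in at about 27 s (the verdict was not shown).

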